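# Ready the glue-fume suction box

## Task

Get the glue-fume suction box on the beading bench ready: turn the black lever on top of its duct fully open, so that it lies in line with the duct, pointing away from the box, and raise the box's hinged metal flap to 45 degrees above level, leaving it standing there by itself. Leave the glue bottle, the mug and the thread spool where they are.

Things in the scene. Friction and masses are not known exactly. Their poses are not given: they have to be found in the camera images.
- suction_box: Grey-painted metal box fixed to the bench, 190 (x) by 220 (y) by 80 mm high; origin at the centre of its underside, x axis to its rear (the front faces the robot), y towards its duct, z up. A round steel duct, 60 mm across, its axis 52 mm above the bench, leaves the middle of its +y side, runs along y and bends down into the bench 270 mm from the origin. The top of the duct is 82 mm above the bench.
- damper_axis (a point): Point on the vertical turning axis of the damper lever, above the duct, at mid-height of the lever: (0, 190, 128) mm in the box's frame. Fixed to the box.
- damper_tip (a point): Free end of the black damper lever, at mid-height. The lever is a level bar 16 mm wide and 22 mm high (117 to 139 mm above the bench) that reaches from the axis to 96 mm from it, on one side only; at the axis it has a round hub 28 mm across. There is 35 mm of free height between its underside and the duct's top.
- damper (a joint): Angle of the damper lever, rad: 0 = shut (stop), the lever lies across the duct and points to the box's front (-x of the box); 1.571 = fully open (stop), it lies in line with the duct and points away from the box (+y of the box). It opens clockwise seen from above. Stiff: about 3 N at the lever's end turns it, and it stays where it is left.
- flap_hinge (a point): Middle of the flap's hinge line, which runs along the box's y axis at its rear top edge: (95, 0, 88) mm in the box's frame. Fixed to the box.
- flap_bar (a point): Middle of the flap's handle, a round dark steel bar 12 mm across and 148 mm long, parallel to the hinge line and 235 mm from it, held by two thin arms (70 mm to either side of its middle) 45 mm clear of the flap's free edge; above and below it the air is free. The flap is an aluminium sheet 190 by 210 by 4 mm that lies over the box's top when down, with the bar in front of the box.
- flap (a joint): Angle of the flap above level, rad: 0 = down, flat over the box; it grows as the bar rises and swings to the rear (0.785 = 45 degrees; stop at 1.75). Stiff friction hinge: about 3 to 6 N at the bar moves it, and it stays where it is left.
- glue_bottle: Bystander: small white bottle, 40 mm across, 110 mm high, loose, standing behind the duct; origin at the centre of its underside.
- mug: Bystander: blue-glazed mug, 80 mm across (handle apart), 90 mm high, loose, standing beyond the duct's bend; origin at the centre of its underside.
- thread_spool: Bystander: wooden spool, 50 mm across, 46 mm high, loose, standing on the bench in front of the box; origin at the centre of its underside.

How it is judged:
By the outcome, as a careful person would: the job done as asked, in the order asked, and still so for the second after the job is handed in, with the robot touching nothing.
It also fails if it takes over 51 s, if anything falls off the work surface, if the arm or the gripper's body presses on something with over 40 N, if the wrist force passes 120 N, or if a joint passes its speed limit or range.

## Robot

A 6-joint arm with a two-finger parallel gripper is mounted at the origin on the work surface. World frame = base frame: x ahead of the robot, y to its left, z up, the work surface at z = 0. Lengths are in m, angles in rad, forces in N, time in s.
With the tool pointing down it reaches from about 0.35 to 0.775 m from the base axis. Payload 7.3 kg.
Tool frame: the origin (TCP) lies on the centre line of the jaws, within the pads' length; the fingertips stand 17 mm ahead of it and the grasp point (between the pads) lies 2 mm behind it (robot.tcp_to_tips is the distance from the TCP to the fingertips, in m); z points along the fingers, y is the line along which they close (so a half turn about z gives the same grasp; the last joint's range is limited). The gripper opens to 92 mm and grips with 3 to 60 N. Pads are 19 mm wide; open, the fingers measure 130 mm over their backs; the gripper's body (75 mm by 190 mm) begins 47 mm behind the grasp point.
Start: joints at [-1.402, 0.342, 1.524, -0, 1.275, -0.146], TCP at [0.163, -0.499, 0.244] pointing down, gripper open.
Joint ranges: [-2.53, 2.53], [-0.77, 2.02], [0.04, 2.7], [-1, 4.14], [0.28, 2.66], [-3.11, 3.11]. Speed limits (rad/s): [2.57, 2.57, 3.14, 3.14, 3.14, 3.14].

## Interface

Orientations are given as [roll, pitch, yaw] about the fixed x, y, z axes, in that order (R = Rz(yaw) Ry(pitch) Rx(roll)).
In Python, from cell import robot gives the robot as it stands. The module is installed in compiled form; this text tells all that it offers.
- The arm moves only by the tool carry_out, never from a script. Its argument "commands" is a list of rows, each a list of 3 entries, a list of its own where there are three numbers: the shift along the tool's x, y, z in m, then the turn about the tool's z in rad, then the opening, from 0 (shut) to 1 (fully open). In form: [[[dx, dy, dz], yaw, claw], ...]. A call has 1 to 20 rows; each row shifts and turns the commanded pose from where the row before left it, along the tool's axes as they then stand; what a row does not reach is not made up. A row lasts 1/8 s, in which the tool goes at most 62.5 mm and 10.7 degrees, less where a joint would pass 70% of its speed; a pose out of reach is approached as far as the arm can. A call is refused whole if a number of a shift passes 0.0625 or a number of a turn 0.188, either way. A call with a gripper value outside its range is refused whole. The fingers move at their own pace and stop on an object; "newtons" is the grip in N (left out, the last holds). Time passes only in rows, so rows that do not move let the fingers close. It gives the time, the measured TCP pose, the force, the opening and the grip force at its end, in the units of the state.
- robot.observe(): the state, without advancing time (a new reading comes with each control period).
- robot.read_camera(name): name is "side" or "top" or "wrist"; returns a dict with "pixels" (400x640x3 uint8, red, green, blue), "fx", "fy", "cx", "cy" (pixels), "view" (4x4, takes a point from world to camera coordinates); the wrist camera has in their place "T_tool_cam" (4x4, takes a point from camera to tool coordinates, whose origin is the TCP and whose axes are the flange's). Camera axes: x right, y up, looking along -z (the intrinsics and any distortion apply to the point x, -y, -z); pixel columns grow to the right and rows downward; lengths in m; the calibration is good to about 2 mm. A picture is of the moment at which its call begins: read the wrist's pose just before it. There is no depth.
- robot.hand_in(): hands the job in; it is judged then, once.
Trained networks look in a picture, given as the dict that the camera call returned (one of the last four; its "shot" number tells which), for a name from the list of things; names that differ only in an ending like _2 or _b are one class to them, and where a whole thing is asked for, a point or a joint stands for the part that bears it (a point fixed in the world has none). Each returns a list of dicts, best first, with "p" (0 to 1); they miss things now and then, are a little off and sometimes report something else, mostly with a low value. They report only what shows in the picture. A call takes as long as a camera call.
- robot.find_in(picture, name): "at" ([column, row] in pixels, amid what is visible of it).
- robot.tip_of(picture, name): "at" ([column, row] in pixels: a listed point, or the origin of a listed thing).
The state is a dict: "time": time; "qpos": joint angles; "qvel": joint speeds; "joint_efforts": joint torques, N m; "tool_pos": TCP position; "tool_rot": TCP orientation; "contact_force": force on the tool from outside, world axes, zero at the start; "torque": the same for the moment, N m; "opening": finger opening in m; "grip_force": force on a finger pad.
Only numpy, scipy, OpenCV 4.12 (cv2) and the standard library are available. Lean on these libraries where they do the work, as an engineer would, in place of code of your own. Each camera call takes 0.05 s, during which the arm holds its last target. There are 200 camera calls.

## Working session

There is one attempt and no reset: what is moved stays moved. The work goes in short steps, Python scripts to look and compute and a tool call to move; the robot and the scene stay as the last step left them, time stands still between calls to the robot, and variables do not carry over. Pictures are saved under pics/ and viewed, at most 10 in all, crops included, and the job is handed in when it is done.

Besides the shell and the picture viewer there is one more tool, called after "Request:" by a JSON object that holds its "api" and its "payload". carry_out: Moves the arm, as the interface text tells. Its arguments: {"type":"object","properties":{"commands":{"type":"array"},"newtons":{"type":"number"}},"required":["commands"]}

```bash
mkdir -p pics; cat > h.py <<'E'
import numpy as np,cv2
from cell import robot
from scipy.spatial.transform import Rotation as R
def ray(p,uv):
    V=np.array(p["view"]);d=np.array([(uv[0]-p["cx"])/p["fx"],-(uv[1]-p["cy"])/p["fy"],-1])
    c=-V[:3,:3].T@V[:3,3];d=V[:3,:3].T@d;return c,d/np.linalg.norm(d)
def tri(rs):
    A=0;b=0
    for c,d in rs:
        M=np.eye(3)-np.outer(d,d);A=A+M;b=b+M@c
    x=np.linalg.solve(A,b);return x,[round(float(np.linalg.norm(np.cross(x-c,d))),4) for c,d in rs]
def atz(r,z): c,d=r; return c+d*(z-c[2])/d[2]
def proj(p,X):
    V=np.array(p["view"]);q=V[:3,:3]@X+V[:3,3];return p["cx"]-p["fx"]*q[0]/q[2],p["cy"]+p["fy"]*q[1]/q[2]
E
python3 - <<'E'
from h import *
np.set_printoptions(precision=4,suppress=True)
print(robot.observe()); 
P={n:robot.read_camera(n) for n in("side","top")}
for n,p in P.items():
    cv2.imwrite(f"pics/{n}0.png",p["pixels"][:,:,::-1]); print(n,[k for k in p if k!='pixels'],p["fx"],np.array(p["view"]))
for t in["suction_box","damper_axis","damper_tip","flap_hinge","flap_bar","glue_bottle","mug","thread_spool"]:
    rs=[]
    for n,p in P.items():
        o=robot.tip_of(p,t); print(t,n,[(np.round(x["at"]),round(x["p"],2)) for x in o[:2]])
        if o: rs.append(ray(p,o[0]["at"]))
    if len(rs)==2: print("   ",*tri(rs))
E
```

```text
{'time': 0.0, 'qpos': array([-1.402 ,  0.3427,  1.525 ,  0.    ,  1.2754, -0.146 ]), 'qvel': array([ 0.0003,  0.0005, -0.0007, -0.    , -0.0005, -0.0002]), 'joint_efforts': array([ -0.0012, -43.1246, -24.4224,   0.0715,   0.0559,  -0.0002]), 'tool_pos': array([ 0.1625, -0.4988,  0.243 ]), 'tool_rot': array([-3.1401, -0.0002,  0.3148]), 'contact_force': array([ 0.5041, -0.1211,  0.0558]), 'torque': array([ 0.0108, -0.025 ,  0.0219]), 'grip_force': 0.0, 'opening': 0.09204577503717702}
side ['fx', 'fy', 'cx', 'cy', 'view', 'shot'] 414.97132888971066 [[-0.8606 -0.509  -0.0181  0.5488]
 [ 0.3728 -0.6538  0.6585 -0.2222]
 [-0.347   0.56    0.7524 -0.8602]
 [ 0.      0.      0.      1.    ]]
top ['fx', 'fy', 'cx', 'cy', 'view', 'shot'] 499.80871595442477 [[-0.0187 -0.9996 -0.0201  0.139 ]
 [ 0.988  -0.0215  0.1527 -0.5581]
 [-0.153  -0.017   0.9881 -0.9117]
 [ 0.      0.      0.      1.    ]]
suction_box side [(array([343., 172.]), 0.65)]
suction_box top [(array([438., 163.]), 0.71), (array([355., 105.]), 0.71)]
    [ 0.6262 -0.1089  0.0114] [0.0006, 0.0006]
damper_axis side []
damper_axis 
[... 197 characters left out ...]
., 141.]), 0.75)]
flap_hinge top [(array([450., 101.]), 0.7)]
    [ 0.7366 -0.1277  0.0602] [0.001, 0.001]
flap_bar side [(array([392., 143.]), 0.69)]
flap_bar top [(array([473., 214.]), 0.56), (array([241., 167.]), 0.48)]
    [ 0.5086 -0.1336  0.1434] [0.0006, 0.0006]
glue_bottle side [(array([270., 195.]), 0.95)]
glue_bottle top [(array([355., 104.]), 0.56)]
    [ 0.7574  0.0513 -0.0021] [0.0005, 0.0005]
mug side [(array([251., 282.]), 0.67)]
mug top [(array([237., 166.]), 0.66), (array([440., 161.]), 0.45)]
    [0.6323 0.2936 0.0129] [0.0027, 0.0027]
thread_spool side [(array([386., 244.]), 0.79)]
thread_spool top [(array([367., 268.]), 0.7)]
    [ 0.4253  0.0373 -0.0088] [0.0028, 0.0028]
```

View pics/side0.png

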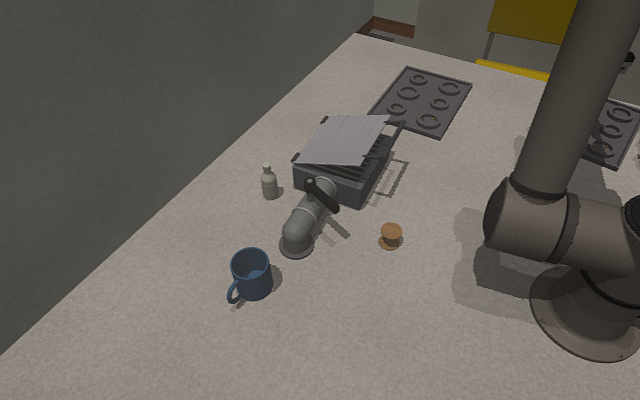

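View pics/top0.png

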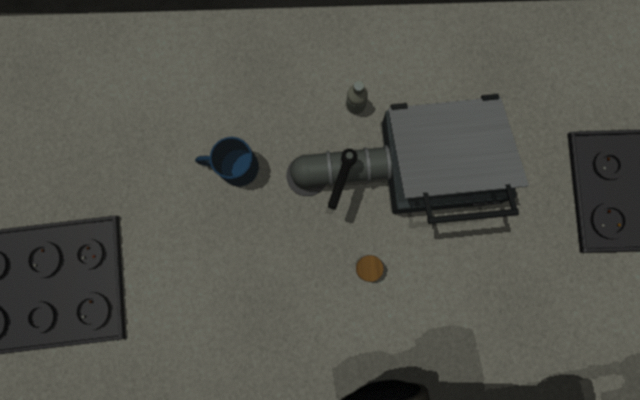

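The side view shows the flap slightly raised (bar near 395,140) and the lever pointing forward with its tip at 337,211. The top view shows the lever from its hub at 349,156 to its tip at 332,208, and the bar at 473,214. Next I fit the box pose and both joint angles.

```bash
python3 - <<'E'
from h import *
from scipy.optimize import least_squares
np.set_printoptions(precision=4,suppress=True)
P={n:robot.read_camera(n) for n in("side","top")}
def pts(q):
    x,y,a,d,f=q; c,s=np.cos(a),np.sin(a)
    W=lambda X:np.array([x+c*X[0]-s*X[1],y+s*X[0]+c*X[1],X[2]])
    return {"suction_box":W([0,0,0]),"damper_axis":W([0,.19,.128]),"flap_hinge":W([.095,0,.088]),
     "damper_tip":W([-.096*np.cos(d),.19+.096*np.sin(d),.128]),"flap_bar":W([.095-.235*np.cos(f),0,.088+.235*np.sin(f)])}
obs=[]
for t in["suction_box","damper_axis","damper_tip","flap_hinge","flap_bar"]:
    for n,p in P.items():
        o=robot.tip_of(p,t)
        if o: obs.append((t,n,np.array(o[0]["at"])))
obs.append(("damper_axis","side",np.array([310,183.])))
def res(q):
    w=pts(q);return np.concatenate([np.array(proj(P[n],w[t]))-u for t,n,u in obs])
s=least_squares(res,[.63,-.11,0,.3,.3],loss="soft_l1",f_scale=2)
print(s.x)
for o,r in zip(obs,res(s.x).reshape(-1,2)):print(o[0],o[1],r)
for k,v in pts(s.x).items():print(k,v)
E
```

```text
[ 0.6336 -0.119   0.0868  0.4405  0.2917]
damper_axis side [ 1.0805 -2.5299]
damper_axis top [0.7515 0.9809]
damper_tip side [-0.6431 -1.3531]
damper_tip top [-0.0539 -0.0521]
flap_hinge side [-1.17   -1.4429]
flap_hinge top [-0.3908  1.89  ]
flap_bar side [-1.2517 -0.1041]
flap_bar top [-1.2187 -0.1491]
damper_axis side [0.0805 1.1701]
suction_box [ 0.6336 -0.119   0.    ]
damper_axis [0.6171 0.0702 0.128 ]
flap_hinge [ 0.7282 -0.1108  0.088 ]
damper_tip [0.527  0.1035 0.128 ]
flap_bar [ 0.504  -0.1303  0.1556]
```

Request:
{"api": "carry_out", "payload": {"commands": [[[0, 0, 0], -0.15, 0], [[0, 0, 0], -0.15, 0], [[0, 0, 0], -0.15, 0], [[0, 0, 0], -0.15, 0], [[0, 0, 0], -0.15, 0], [[0, 0, 0], -0.15, 0], [[0.047, 0.0114, 0], 0, 0], [[0.047, 0.0114, 0], 0, 0], [[0.047, 0.0114, 0], 0, 0], [[0.047, 0.0114, 0], 0, 0], [[0.047, 0.0114, 0], 0, 0], [[0.047, 0.0114, 0], 0, 0], [[0.047, 0.0114, 0], 0, 0], [[0.047, 0.0114, 0], 0, 0], [[0.047, 0.0114, 0], 0, 0], [[0.047, 0.0114, 0], 0, 0], [[0.047, 0.0114, 0], 0, 0], [[0.047, 0.0114, 0], 0, 0], [[0.047, 0.0114, 0], 0, 0], [[0.047, 0.0114, 0], 0, 0]], "newtons": 20}}

```text
time: 4.0
tool_pos: [0.5423, 0.0634, 0.2438]
tool_rot: [3.141, 0.0, 1.215]
contact_force: [1.2, -1.0, 0.5]
opening: 0.0002
grip_force: 0.0
```

Request:
{"api": "carry_out", "payload": {"commands": [[[0, 0, 0.041], 0, 0], [[0, 0, 0.041], 0, 0], [[0, 0, 0.042], 0, 0], [[0.005, 0, 0], 0, 0], [[0.005, 0, 0], 0, 0], [[0.005, 0, 0], 0, 0]]}}

```text
time: 4.75
tool_pos: [0.5481, 0.0764, 0.1217]
tool_rot: [3.138, -0.001, 1.215]
contact_force: [0.6, 0.1, 0.6]
opening: 0.0006
grip_force: 0.0
```

Request:
{"api": "carry_out", "payload": {"commands": [[[0.008, -0.0016, 0], 0.113, 0], [[0.008, -0.0016, 0], 0.113, 0], [[0.008, -0.0016, 0], 0.113, 0], [[0.008, -0.0016, 0], 0.113, 0], [[0.008, -0.0016, 0], 0.113, 0]]}}

```text
time: 5.38
tool_pos: [0.5618, 0.1135, 0.1214]
tool_rot: [3.141, -0.0, 0.646]
contact_force: [-2.6, -2.3, 3.0]
opening: 0.0006
grip_force: 2.3
```

```bash
python3 - <<'E'
from h import *
p=robot.read_camera("top");cv2.imwrite("pics/t1.png",p["pixels"][50:300,200:560,::-1].repeat(2,0).repeat(2,1))
o=robot.tip_of(p,"damper_tip");print(o)
if o:
    X=atz(ray(p,o[0]["at"]),.128);d=X[:2]-[.6171,.0702];print(X,np.linalg.norm(d),np.arctan2(d[1],d[0]),"damper",np.pi+.0868-np.arctan2(d[1],d[0]))
E
```

```text
[]
```

View pics/t1.png

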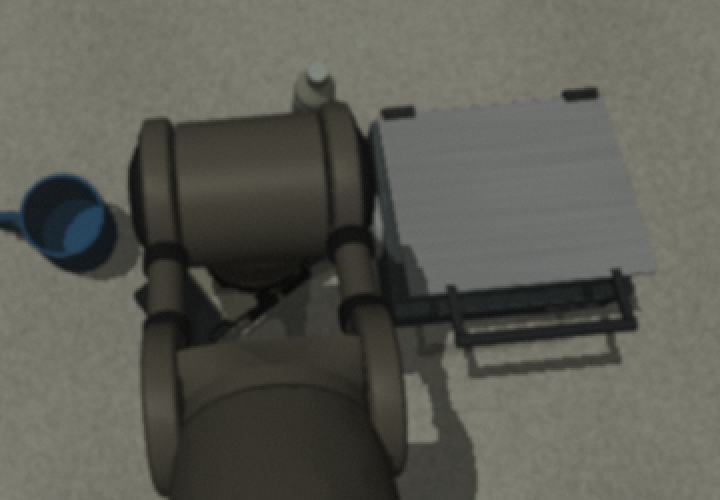

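The arm hides the lever from above, but the force (about 3.5 N against the push) shows it is turning. I'll keep going towards the stop.

Request:
{"api": "carry_out", "payload": {"commands": [[[0.008, -0.0016, 0], 0.113, 0], [[0.008, -0.0016, 0], 0.113, 0], [[0.008, -0.0016, 0], 0.113, 0], [[0.008, -0.0016, 0], 0.113, 0], [[0.008, -0.0016, 0], 0.107, 0], [[0, 0, 0], 0, 0]]}}

```text
time: 6.22
tool_pos: [0.5911, 0.1356, 0.1206]
tool_rot: [3.14, 0.008, 0.092]
contact_force: [-16.7, -6.2, 11.0]
opening: 0.0007
grip_force: 8.7
```

Request:
{"api": "carry_out", "payload": {"commands": [[[0.002, 0, 0], 0, 0], [[0.002, 0, 0], 0, 0], [[0.001, 0, 0], 0, 0]]}}

```text
time: 6.6
tool_pos: [0.5914, 0.1357, 0.1205]
tool_rot: [3.14, 0.019, 0.093]
contact_force: [-36.6, -7.6, 22.9]
opening: 0.0004
grip_force: 18.7
```

Request:
{"api": "carry_out", "payload": {"commands": [[[-0.02, 0, 0], 0, 0], [[-0.03, 0, 0], 0, 0], [[-0.02, 0, -0.05], 0, 0], [[-0.03, 0.0, -0.05], 0, 0.1], [[-0.05, 0.0, -0.02], 0.0, 0.35], [[-0.05, 0.0, 0], 0.0, 0.35], [[-0.02, 0.03, 0], 0, 0.35], [[0, 0, 0], 0, 0.35]]}}

```text
time: 7.6
tool_pos: [0.3826, 0.0865, 0.2409]
tool_rot: [3.141, -0.003, 0.092]
contact_force: [0.2, 0.3, 0.0]
opening: 0.0319
grip_force: 0.0
```

```bash
python3 - <<'E'
from h import *
P={n:robot.read_camera(n) for n in("side","top")}
s=P["side"]["pixels"][80:320,200:460,::-1].repeat(2,0).repeat(2,1);t=P["top"]["pixels"][60:300,280:540,::-1].repeat(2,0).repeat(2,1)
cv2.imwrite("pics/s2.png",cv2.resize(np.hstack([s,t]),(800,369)))
for n,p in P.items():
  for k,z in(("damper_tip",.128),("flap_bar",.1556)):
    o=robot.tip_of(p,k);print(n,k,[(x["at"],x["p"],atz(ray(p,x["at"]),z)) for x in o[:2]])
a=.0868;c=np.array([.6171,.0702]);
for n,p in P.items():
    print(n,"expected tip",proj(p,np.array([c[0]-.096*np.sin(a),c[1]+.096*np.cos(a),.128])))
E
```

```text
side damper_tip [([292.5, 216.4], 0.64, array([0.60007829, 0.16939248, 0.128     ]))]
side flap_bar [([391.8, 139.8], 0.57, array([ 0.50910031, -0.12991906,  0.1556    ]))]
top damper_tip [([296.5, 159.8], 0.97, array([0.61312583, 0.16530555, 0.128     ])), ([239.8, 166.1], 0.44, array([0.60408113, 0.26560977, 0.128     ]))]
top flap_bar [([475.3, 215.7], 0.91, array([ 0.50448724, -0.13353323,  0.1556    ]))]
side expected tip (np.float64(289.9805248158156), np.float64(213.7149656956807))
top expected tip (np.float64(296.2268701290645), np.float64(162.2162877289825))
```

View pics/s2.png

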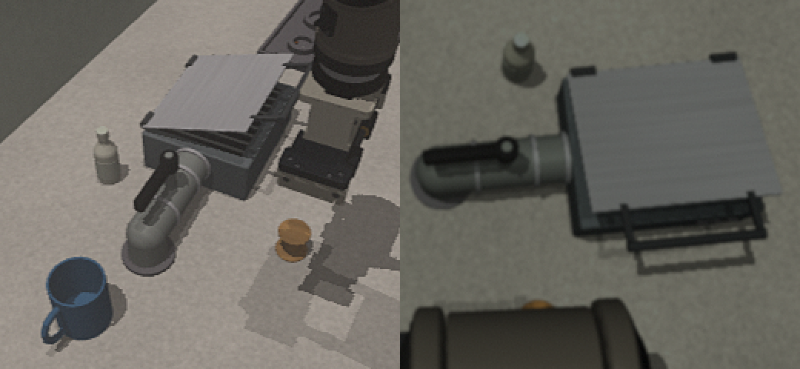

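The lever now lies in line with the duct, pointing away from the box (tip at 296,160 in the top view; 296,162 expected at the stop). The bar is where I fitted it, so I move above it.

Request:
{"api": "carry_out", "payload": {"commands": [[[0.02, 0.046, 0], 0, 0.35], [[0.02, 0.046, 0], 0, 0.35], [[0.02, 0.046, 0], 0, 0.35], [[0.02, 0.046, 0], 0, 0.35], [[0.021, 0.045, 0], 0, 0.35], [[0, 0, 0], -0.174, 0.35], [[0, 0, 0], -0.174, 0.35], [[0, 0, 0], -0.174, 0.35], [[0, 0, 0], -0.174, 0.35], [[0, 0, 0], -0.174, 0.35], [[0, 0, 0], -0.174, 0.35], [[0, 0, 0], -0.174, 0.35], [[0, 0, 0], -0.174, 0.35], [[0, 0, 0], -0.174, 0.35], [[0, 0, 0], 0, 0.35]]}}

```text
time: 9.78
tool_pos: [0.5049, -0.1313, 0.2393]
tool_rot: [-3.141, -0.0, 1.656]
contact_force: [-0.1, 0.1, 0.4]
opening: 0.0321
grip_force: 0.0
```

```bash
python3 - <<'E'
from h import *
np.set_printoptions(precision=4,suppress=True)
s=robot.observe();p=robot.read_camera("wrist");T=np.array(p["T_tool_cam"]);Rw=R.from_euler("xyz",s["tool_rot"]).as_matrix()
print(s["tool_pos"],s["tool_rot"],T)
W=np.eye(4);W[:3,:3]=Rw;W[:3,3]=s["tool_pos"];p["view"]=np.linalg.inv(W@T)
im=p["pixels"][:,:,::-1].copy()
for o in robot.tip_of(p,"flap_bar")[:2]:
    r=ray(p,o["at"]);print(o,[atz(r,z) for z in(.146,.156,.166)])
for y in(-.074,0,.074):
    X=np.array([.504-.0868*y,-.1303+y,.1556]);q=proj(p,X);print(q);cv2.circle(im,(int(q[0]),int(q[1])),4,(0,0,255),1)
cv2.imwrite("pics/w3.png",im)
E
```

```text
[ 0.5049 -0.1313  0.2393] [-3.141  -0.0003  1.656 ] [[-0.0001  0.9573  0.289   0.0768]
 [ 1.      0.0005 -0.0015  0.0007]
 [-0.0015  0.289  -0.9573 -0.1406]
 [ 0.      0.      0.      1.    ]]
{'at': [315.6, 211.6], 'p': 0.88} [array([ 0.5044, -0.1335,  0.146 ]), array([ 0.5042, -0.1301,  0.156 ]), array([ 0.504 , -0.1268,  0.166 ])]
(np.float64(315.6385489604263), np.float64(289.43917158434107))
(np.float64(315.3374098873203), np.float64(211.60644505109138))
(np.float64(314.97623852800695), np.float64(118.25770969394979))
```

View pics/w3.png

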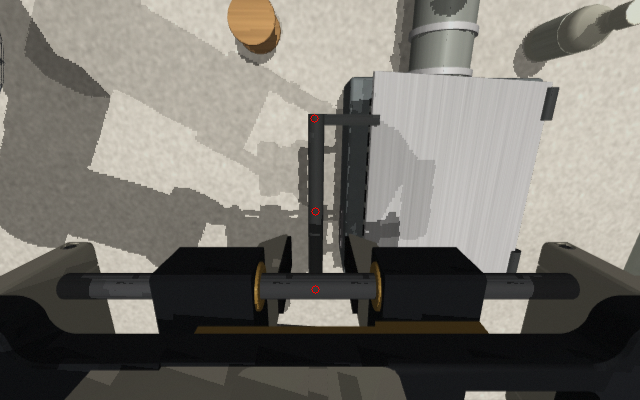

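The wrist view confirms the bar: the red markers at columns 315–316 sit on it between the open fingers. I descend and grip.

Request:
{"api": "carry_out", "payload": {"commands": [[[0, 0, 0.03], 0, 0.35], [[0, 0, 0.03], 0, 0.35], [[0, 0, 0.025], 0, 0.35], [[0, 0, 0], 0, 0.35], [[0, 0, 0], 0, 0.1], [[0, 0, 0], 0, 0], [[0, 0, 0], 0, 0]], "newtons": 20}}

```text
time: 10.75
tool_pos: [0.5031, -0.1319, 0.1554]
tool_rot: [-3.139, 0.001, 1.657]
contact_force: [-8.2, -2.9, 4.3]
opening: 0.0113
grip_force: 20.0
```

Request:
{"api": "carry_out", "payload": {"commands": [[[0, 0.0036, -0.011], 0, 0], [[0, 0.0042, -0.0109], 0, 0], [[0, 0.0047, -0.0106], 0, 0], [[0, 0.0052, -0.0103], 0, 0], [[0, 0.0058, -0.0102], 0, 0], [[0, 0.0061, -0.0097], 0, 0], [[0, 0.0066, -0.0094], 0, 0], [[0, 0.0072, -0.0093], 0, 0], [[0, 0.0075, -0.0087], 0, 0], [[0, 0.0079, -0.0083], 0, 0], [[0, 0, 0], 0, 0], [[0, 0, 0], 0, 0]]}}

```text
time: 12.25
tool_pos: [0.5644, -0.127, 0.2542]
tool_rot: [3.138, 0.002, 1.657]
contact_force: [3.2, -5.3, -0.3]
opening: 0.0112
grip_force: 20.0
```

```bash
cat > m.py <<'E'
from h import *
from scipy.optimize import least_squares
np.set_printoptions(precision=4,suppress=True)
a=.0868
def bar(f): h=.095-.235*np.cos(f);return np.array([.6336+np.cos(a)*h,-.119+np.sin(a)*h,.088+.235*np.sin(f)])
P={n:robot.read_camera(n) for n in("side","top")}
for n,p in P.items():
    o=robot.tip_of(p,"flap_bar");print(n,o[:1],proj(p,bar(.785)))
    if o:
        s=least_squares(lambda f:np.array(proj(p,bar(f[0])))-o[0]["at"],[.7]);print("flap",s.x,s.fun)
h=np.array([.7282,-.1108,.088]);t=robot.observe()["tool_pos"]-h+[0,0,.002]
u=t[:2]@[np.cos(a),np.sin(a)];print("from tool",np.arctan2(t[2],-u),np.hypot(u,t[2]))
E
python3 m.py
```

```text
side [{'at': [371.7, 102.5], 'p': 0.71}] (np.float64(374.00399276550985), np.float64(99.47323286517098))
flap [0.7754] [ 2.9074 -2.2555]
top [{'at': [487.5, 168.7], 'p': 0.74}] (np.float64(486.12720761406354), np.float64(169.51771055500865))
flap [0.7924] [-1.2478 -0.1577]
from tool 0.7955902951698699 0.23533528445643326
```

Request:
{"api": "carry_out", "payload": {"commands": [[[0, 0, 0], 0, 0.1], [[0, 0, 0], 0, 0.2], [[0, 0, 0], 0, 0.3], [[0, 0, 0], 0, 0.3], [[0, 0, -0.02], 0, 0.3], [[0, 0, -0.04], 0, 0.3], [[0, 0, -0.04], 0, 0.3], [[0, -0.05, 0], 0, 0.3], [[0, -0.05, 0], 0, 0.3], [[0, -0.05, 0], 0, 0.3], [[0, 0, 0], 0, 0.3], [[0, 0, 0], 0, 0.3]]}}

```text
time: 13.95
tool_pos: [0.4142, -0.1394, 0.3535]
tool_rot: [3.14, 0.0, 1.657]
contact_force: [-0.3, 0.0, 0.1]
opening: 0.0277
grip_force: 0.0
```

```bash
cat >> m.py <<'E'
for k in("damper_tip","glue_bottle","mug","thread_spool"):print(k,[(n,o["at"],round(o["p"],2)) for n,p in P.items() for o in robot.tip_of(p,k)[:1]])
s=P["side"]["pixels"][60:320,200:460,::-1].repeat(2,0).repeat(2,1);t=P["top"]["pixels"][60:320,280:540,::-1].repeat(2,0).repeat(2,1)
cv2.imwrite("pics/s4.png",cv2.resize(np.hstack([s,t]),(800,400)))
E
python3 m.py
```

```text
side [{'at': [371.8, 99.5], 'p': 0.66}] (np.float64(374.00399276550985), np.float64(99.47323286517098))
flap [0.7983] [ 1.3533 -1.0927]
top [{'at': [486.9, 166.8], 'p': 0.75}] (np.float64(486.12720761406354), np.float64(169.51771055500865))
flap [0.8058] [-0.4267 -0.0512]
from tool 0.7026374803752646 0.41278497381073836
damper_tip [('side', [290.3, 213.6], 0.68), ('top', [293.3, 165.3], 0.82)]
glue_bottle [('side', [271.2, 192.4], 0.9), ('top', [356.3, 105.0], 0.58)]
mug [('side', [254.0, 283.9], 0.65), ('top', [237.6, 168.8], 0.59)]
thread_spool [('side', [387.9, 240.4], 0.64), ('top', [368.4, 265.9], 0.85)]
```

View pics/s4.png

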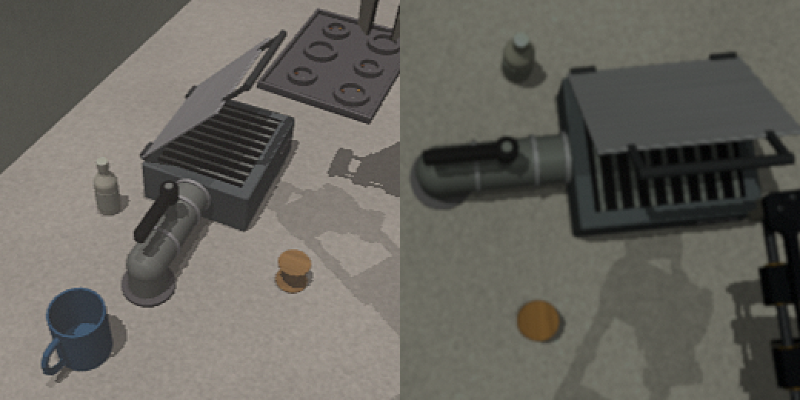

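The flap stands by itself at about 45–46°. The lever still lies in line with the duct, and the bottle, mug and spool have not moved.

```bash
python3 -c "
from cell import robot
print(robot.hand_in())"
```

```text
the job is handed in; nothing more can be done
None
```

The job is handed in: the lever is fully open against its stop, in line with the duct; the flap stands by itself at about 45–46 degrees by camera measurement; and the glue bottle, mug and thread spool have not been moved.

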